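# Close the nipping press on the album

### The arm

A 6-joint arm with a two-finger parallel gripper is mounted at the origin on the work surface. World frame = base frame: x ahead of the robot, y to its left, z up, the work surface at z = 0. Lengths are in m, angles in rad, forces in N, time in s.
With the tool pointing down it reaches from about 0.35 to 0.775 m from the base axis. Payload 5.5 kg.
Tool frame: the origin (TCP) lies at the very end of the fingers, on their centre line; the grasp point (between the pads) lies env.hold_point_z behind it (env.hold_point_z is the distance from the TCP to the grasp point, in m); z points along the fingers, y is the line along which they close (so a half turn about z gives the same grasp; the last joint's range is limited). The gripper opens to 85 mm and grips with 20 to 120 N. Pads are 22 mm wide; open, the fingers measure 114 mm over their backs; the gripper's body (76 mm by 85 mm) begins 54 mm behind the grasp point. The pads swing forward as they close: fully open they stand 13 mm farther back than shut.
Start: joints at [-1.271, 0.313, 0.046, 1.304, 0, 1.431], TCP at [0.245, -0.52, 0.231] pointing down, gripper open.
Joint ranges: [-2.76, 2.76], [-0.86, 1.69], [-1.03, 1.26], [-2.2, 2.34], [-1.47, 1.5], [-3.14, 3.14]. Speed limits (rad/s): [2.57, 2.57, 3.14, 3.14, 3.14, 3.14].

### API

Orientations are given as a unit quaternion [w, x, y, z].
In Python, from workcell import env gives the robot as it stands.
- The arm moves only by the tool carry_out, never from a script. Its argument "steps" is a list of rows, each a list of 3 entries, a list of its own where there are three numbers: the turn, a rotation vector about the tool's x, y, z in degrees, then the shift along the tool's x, y, z in cm, then the closure in counts, from 0 (fully open) to 255 (shut). A call has exactly 8 rows; each row is the pose to reach, as a shift and turn from the pose commanded when the call began, along the tool's axes at that moment; what a row does not reach only later rows make up. A row lasts 1/8 s, in which the tool goes at most 62.5 mm and 10.7 degrees, less where a joint would pass 70% of its speed; a pose out of reach is approached as far as the arm can. A call with a gripper value outside its range is refused whole. The fingers move at their own pace and stop on an object; "force" is the grip in N (left out, the last holds). Time passes only in rows, so rows that repeat a pose let the fingers close, or fill a call up. It gives the time, the measured TCP pose, the force, the opening and the grip force at its end, in the units of the state.
- env.get_state(): the state, without advancing time (a new reading comes with each control period).
- env.read_camera(name): name is "side" or "top"; returns (picture, depth): 400x640x3 uint8, red, green, blue; 400x640 float32, m along the optical axis (not along the pixel's ray), 0 where there is no reading.
- env.get_calibration(name): a dict with "fx", "fy", "cx", "cy" (pixels), "D" ([k1, k2, p1, p2, k3] as OpenCV has them; the pictures are not rectified), "origin" and "orientation" of the camera in the world. Camera axes: x right, y up, looking along -z (the intrinsics and any distortion apply to the point x, -y, -z); pixel columns grow to the right and rows downward; lengths in m; the calibration is good to about 2 mm. A picture is of the moment at which its call begins. get_calibration takes no time and is no camera call.
- env.hand_in(): hands the job in; it is judged then, once.
The state is a dict: "clock": time; "joint_pos": joint angles; "qvel": joint speeds; "tau": joint torques, N m; "tcp_pos": TCP position; "orientation": TCP orientation; "wrist_force": force on the tool from outside, world axes, zero at the start; "ft_torque": the same for the moment, N m; "finger_gap": finger opening in m; "grip_force": force on a finger pad.
Only numpy, scipy, OpenCV 4.12 (cv2) and the standard library are available. Lean on these libraries where they do the work, as an engineer would, in place of code of your own. Each camera call takes 0.05 s, during which the arm holds its last target. There are 200 camera calls.

### The job

Close the press on the red album: with a fingertip, push the arms of the four-armed handle round clockwise (seen from above) until the platen has come down and holds the album firmly nipped, so that the handle has gone tight, then let go. Only push, do not pinch the handle or force it once it is tight; do not shift the album, and leave everything else on the table where it is.

Things in the scene. Friction and masses are not known exactly. Their poses are not given: they have to be found in the camera images.
- press: bench nipping press, dark green iron frame, fixed: bed 200 mm deep (its x), 300 mm wide (its y); two columns 28 mm thick at 122 mm either side along its y; yoke across them 46 mm deep, 290 mm wide, top 200 mm above the table (column nuts to 212 mm, middle boss 68 mm across to 206 mm). Origin: on the table, on the screw axis; z up, x away from the robot at yaw 0
- handle (a joint): turn of the four-armed handle with its screw, rad. 0 = platen fully up; grows clockwise seen from above, which brings handle and platen down together, 2.55 mm per rad (16 mm a turn); stop at 10.5. It stays where it is left. Free turning takes a push of about 5 N at 88 mm from the axis; once the platen bears on the album the push needed rises by about 15 N per rad
- hub (a point): middle of the handle hub, on the vertical screw axis, level with the arms' centre line (about 244 to 261 mm above the table, lower as the press closes). Hub 42 mm across, its cap ends 27 mm above this point. Four level round steel arms, 14 mm thick, 90 degrees apart, each ending in a ball. Below the arms are only the screw (26 mm) and the yoke. Its x points along the red-balled arm
- red_ball (a point): centre of the red ball at the end of one of the four arms (the other three balls are black); balls are 32 mm across, centred 122 mm from the axis, level with the hub point
- platen: the platen, a dark green iron plate, 180 x 195 x 18 mm, that the screw lowers onto the album without turning; origin at the centre of its underside, on the screw axis, 170 mm below the hub point
- album: the red clothbound album with cream pages, 150 x 175 mm and 36 mm thick, lying flat on the press bed (bed 40 mm above the table); origin at the centre of its underside
- album_top (a point): centre of the album's top cover, 36 mm above its underside (76 mm above the table); the platen's underside meets it there, and the pages then give about 1 mm per 200 N
- folder: flat ivory-coloured bone folder, 120 x 22 x 6 mm, lying; loose, to be left alone; origin at the centre of its underside
- magnifier: hand magnifier lying flat, brass ring 80 mm across, dark handle towards its -x, 15 mm high; loose, to be left alone; origin at the centre of its underside (of the lens ring)
- weight: brass knob-shaped paperweight, 52 mm across, 60 mm tall; loose, to be left alone; origin at the centre of its underside
- paste: small capped glass paste jar, 60 mm across, 75 mm tall; loose, to be left alone; origin at the centre of its underside
- brushpot: white porcelain brush pot, 72 mm across, brushes standing in it up to about 215 mm above the table; loose, to be left alone; origin at the centre of its underside
- sealbox: small dark red box 77 x 57 x 47 mm; loose, to be left alone; origin at the centre of its underside
- teacup: blue teacup, 76 mm across, 55 mm tall; loose, to be left alone; origin at the centre of its underside

How it is judged:
At the end, for the whole second after the job is handed in: The platen bears on the album with more than 30 N and stays so by itself, the handle is at rest, the album has moved less than 8 mm (contact force between platen and album above 30 N and velocity of joint handle between -0.05 and 0.05 rad/s and distance of album from where it was at the start of the episode below 0.008 m and z of platen in the frame of album_top below 0.003 m); the robot touches nothing.
It fails at once if the handle is pinched or shoved: the fingers bear on the press with more than 35 N (contact force between the fingers and press above 35 N).
It fails at once if the arm or the gripper's body, not a finger, pushes on the press (contact force between the arm and press above 5 N).
It fails at once if the album is shifted or lifted (8 mm or more) (distance of album from where it was at the start of the episode above 0.008 m).
It fails at once if the tight handle is wrenched: the platen crushes the album with more than 800 N (contact force between platen and album above 800 N).
It fails at once if another thing on the table is moved or lifted by more than 15 mm (distance of any of folder, magnifier, weight, paste, brushpot, sealbox, teacup from where it was at the start of the episode above 0.015 m).
It also fails if it takes over 64 s, if anything falls off the work surface, if the arm or the gripper's body presses on something with over 40 N, if the wrist force passes 120 N, or if a joint passes its speed limit or range.

## Working session

There is one attempt and no reset: what is moved stays moved. The work goes in short steps, Python scripts to look and compute and a tool call to move; the robot and the scene stay as the last step left them, time stands still between calls to the robot, and variables do not carry over. Pictures are saved under pics/ and viewed, at most 10 in all, crops included, and the job is handed in when it is done.

Besides the shell and the picture viewer there is one more tool, called after ">>>" as name(argument=value, ...) on one line, values as JSON. carry_out: Moves the arm, as the interface text tells. Its arguments: {"type":"object","properties":{"steps":{"type":"array","items":{"type":"array"}},"force":{"type":"number"}},"required":["steps"]}

```bash
mkdir -p pics
cat > h.py <<'E'
import numpy as np, cv2
from scipy.spatial.transform import Rotation as R
from workcell import env
def rot(c):
    q=np.array(c["orientation"],float)
    return R.from_quat([q[1],q[2],q[3],q[0]]).as_matrix() if q.size==4 else q.reshape(3,3)
def ray(c,uv):
    K=np.array([[c["fx"],0,c["cx"]],[0,c["fy"],c["cy"]],[0,0,1]])
    p=cv2.undistortPoints(np.array(uv,float).reshape(-1,1,2),K,np.array(c["D"],float)).reshape(-1,2)
    d=np.c_[p[:,0],-p[:,1],-np.ones(len(p))]
    return d@rot(c).T
def onplane(c,uv,z):
    d=ray(c,uv);o=np.array(c["origin"]);return o+d*((z-o[2])/d[:,2])[:,None]
def atdepth(c,uv,dep):
    return np.array(c["origin"])+ray(c,uv)*np.array(dep).reshape(-1,1)
E
python3 - <<'E'
from h import *
for n in("side","top"):
    im,d=env.read_camera(n);cv2.imwrite(f"pics/{n}0.png",im[:,:,::-1]);np.savez(f"{n}0.npz",im=im,d=d)
    print(n,env.get_calibration(n))
print(env.get_state(),env.hold_point_z)
E
```

```text
side {'fx': 403.6268640132075, 'fy': 403.6268640132075, 'cx': 316.96876782953814, 'cy': 195.56395272236878, 'D': array([0.00793905, 0.        , 0.        , 0.        , 0.        ]), 'origin': array([-0.13295529,  0.70305743,  0.93350555]), 'orientation': array([-0.33250785, -0.1702453 ,  0.40642986,  0.83382842])}
top {'fx': 470.40334003623747, 'fy': 470.40334003623747, 'cx': 325.2562543777399, 'cy': 194.9092785859482, 'D': array([-0.09084314,  0.        ,  0.        ,  0.        ,  0.        ]), 'origin': array([ 0.30963228, -0.00375202,  1.45521106]), 'orientation': array([ 0.70718757,  0.0713875 , -0.06054082, -0.70080266])}
{'clock': 0.1, 'joint_pos': array([-1.27061144e+00,  3.13951062e-01,  4.51054450e-02,  1.30364045e+00,
        3.18952337e-05,  1.43118332e+00]), 'qvel': array([ 1.32801197e-03, -1.81749737e-03,  2.16632324e-03, -5.75666852e-05,
        1.12760723e-03, -4.94815341e-04]), 'tau': array([ 1.90724313e-03, -4.81726456e+01,  2.99243295e+01,  1.28020754e-02,
       -1.92504922e-04, -4.04995333e-06]), 'tcp_pos': array([ 0.24466443, -0.51983617,  0.23048867]), 'orientation': array([-8.43429731e-04,  9.75919152e-01,  2.18130913e-01, -5.18622739e-05]), 'wrist_force': array([-0.30326364,  0.00482164, -0.14529576]), 'ft_torque': array([-0.0131227 , -0.0017336 , -0.01240753]), 'grip_force': 0.0, 'finger_gap': 0.08548941641324578} 0.0187
```

View pics/top0.png

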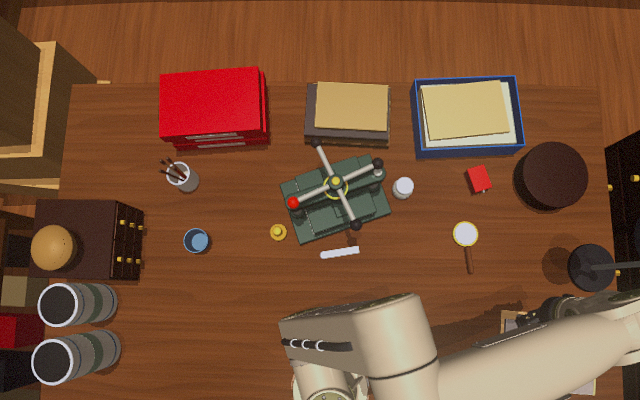

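View pics/side0.png

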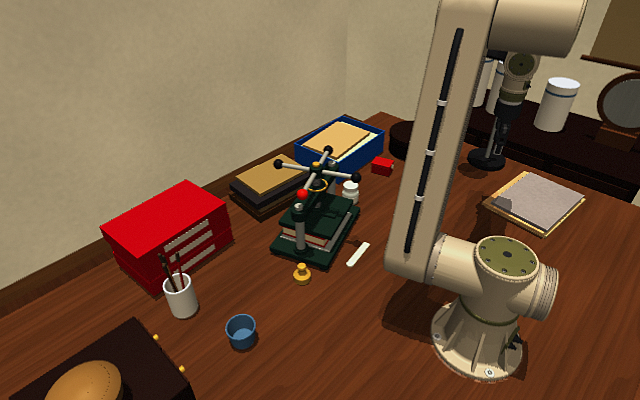

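The top view shows the hub near (336,185), the red ball at (293,202), and the black balls near (319,146), (378,164) and (357,225). The side view shows the red ball at about (302,194) and the album under the platen.

Run:
```python
from h import *
for n,box in(("top",(270,320,185,220)),("side",(285,320,180,210))):
    f=np.load(n+"0.npz");im=f["im"].astype(int);d=f["d"];c=env.get_calibration(n)
    m=(im[:,:,0]>120)&(im[:,:,1]<70)&(im[:,:,2]<70)
    b=np.zeros_like(m);b[box[2]:box[3],box[0]:box[1]]=1;m&=b
    v,u=np.nonzero(m);uv=np.array([[u.mean(),v.mean()]])
    print(n,"red",uv,len(u),[u.min(),u.max(),v.min(),v.max()],onplane(c,uv,.25), atdepth(c,np.c_[u,v],d[v,u])[:,:].mean(0), atdepth(c,np.c_[u,v],d[v,u])[:,2].max())
f=np.load("top0.npz");d=f["d"];im=f["im"];c=env.get_calibration("top")
V,U=np.mgrid[120:260,260:410];P=atdepth(c,np.c_[U.ravel(),V.ravel()],d[120:260,260:410].ravel())
k=(P[:,2]>.225)&(P[:,2]<.32);Q=P[k]
print("arms n",len(Q),"zmax",np.percentile(Q[:,2],[5,50,95,99]))
# connected: fit hub by balls
m=k.reshape(U.shape).astype(np.uint8)
cv2.imwrite("pics/m.png",cv2.resize(np.hstack([m*255]),None,fx=4,fy=4,interpolation=0))
for (x,y) in((293,202),(319,146),(378,164),(357,225),(336,185)):
    print((x,y),onplane(c,[[x,y]],.255).round(4), [round(float(np.nanmedian(atdepth(c,[[x,y]],d[y,x])[:,2])),4)])
cv2.imwrite("pics/crop.png",cv2.resize(im[130:250,265:405,::-1],None,fx=5,fy=5,interpolation=cv2.INTER_CUBIC))
f=np.load("side0.npz");cv2.imwrite("pics/crops.png",cv2.resize(f["im"][140:280,260:380,::-1],None,fx=4,fy=4,interpolation=cv2.INTER_CUBIC))
```

```text
top red [[287.4591195  202.76100629]] 159 [np.int64(270), np.int64(298), np.int64(187), np.int64(219)] [[0.51584631 0.11423854 0.25      ]] [0.52629821 0.12253476 0.18683096] 1.4552110553753685
side red [[301.8625 192.8875]] 80 [np.int64(297), np.int64(307), np.int64(189), np.int64(197)] [[0.52576149 0.09208212 0.25      ]] [0.51319674 0.10367408 0.26302851] 0.2721647640116932
arms n 1373 zmax [0.25429739 0.26112757 0.27315357 0.28124778]
(293, 202) [[0.5171 0.0994 0.255 ]] [0.2687]
(319, 146) [[0.6684 0.0339 0.255 ]] [0.2563]
(378, 164) [[ 0.6202 -0.1219  0.255 ]] [0.27]
(357, 225) [[ 0.4585 -0.0663  0.255 ]] [0.2659]
(336, 185) [[ 0.563  -0.0118  0.255 ]] [0.2747]
```

View pics/crop.png

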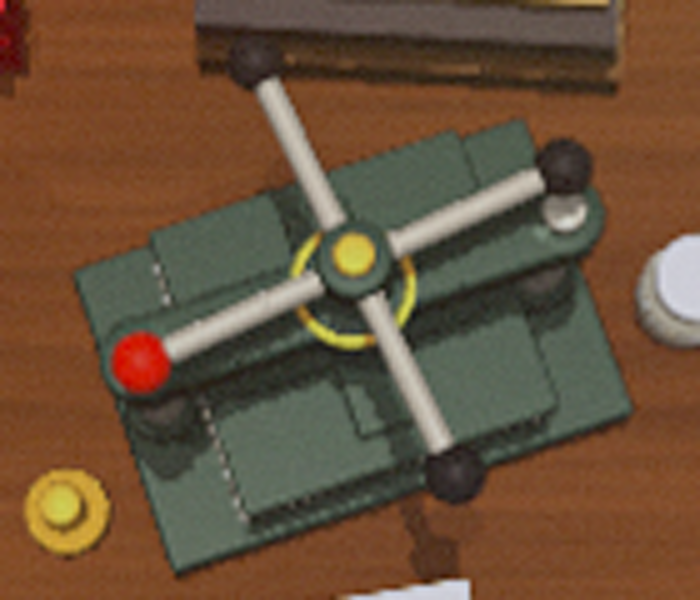

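The crop puts the balls at (293.2,202.4), (316,142), (377.6,163.2) and (356.2,225). I'll push the 6-o'clock arm clockwise, starting from its right-hand side.

Run:
```python
from h import *
c=env.get_calibration("top")
uv=[[293.1,202.3],[315.9,141.9],[377.5,163.1],[356.1,224.9]]
for z in(.25,.255,.26):
    P=onplane(c,uv,z)[:,:2];h=P.mean(0);r=P-h
    print(z,h.round(4),np.linalg.norm(r,axis=1).round(4),np.degrees(np.arctan2(r[:,1],r[:,0])).round(1))
# yaw / red ball two-view triangulation
cs=env.get_calibration("side")
a=np.array(c["origin"]);b=np.array(cs["origin"]);u=ray(c,[uv[0]])[0];v=ray(cs,[[301.9,193.5]])[0]
s=np.linalg.lstsq(np.c_[u,-v],b-a,rcond=None)[0];print("tri",a+u*s[0],b+v*s[1])
q=env.get_state()["orientation"];print(R.from_quat([*q[1:],q[0]]).as_matrix().round(4))
```

```text
0.25 [ 0.5704 -0.0108] [0.1226 0.1229 0.1226 0.1232] [ 115.8   25.7  -64.1 -154.3]
0.255 [ 0.5694 -0.0108] [0.122  0.1224 0.1221 0.1227] [ 115.8   25.7  -64.1 -154.3]
0.26 [ 0.5683 -0.0108] [0.1215 0.1219 0.1216 0.1222] [ 115.8   25.7  -64.1 -154.3]
tri [0.51608174 0.09899827 0.25640211] [0.51725015 0.09994139 0.25668415]
[[ 9.048e-01  4.258e-01 -5.000e-04]
 [ 4.258e-01 -9.048e-01  1.600e-03]
 [ 3.000e-04 -1.700e-03 -1.000e+00]]
```

>>> carry_out(steps=[[[0,0,0],[0,0,-4],255],[[0,0,0],[0,0,-8],255],[[0,0,0],[4,-2.4,-8],255],[[0,0,0],[8.5,-5.1,-8],255],[[0,0,0],[13,-7.9,-8],255],[[0,0,0],[17.5,-10.6,-8],255],[[0,0,0],[22,-13.3,-8],255],[[0,0,0],[26.5,-16,-8],255]], force=60)

```text
clock: 1.1
tcp_pos: [0.417, -0.2611, 0.311]
orientation: [-0.0, 0.976, 0.218, -0.0]
wrist_force: [1.4, -0.1, -0.3]
finger_gap: -0.0
grip_force: 0.0
```

>>> carry_out(steps=[[[0,0,0],[4,-2.4,0],255],[[0,0,0],[8,-4.8,0],255],[[0,0,0],[12,-7.3,0],255],[[0,0,0],[16,-9.7,0],255],[[0,0,0],[18.2,-11,0],255],[[0,0,0],[18.2,-11,0],255],[[0,0,0],[18.2,-11,0],255],[[0,0,0],[18.2,-11,0],255]])

```text
clock: 2.1
tcp_pos: [0.5338, -0.0866, 0.3113]
orientation: [0.0, 0.976, 0.217, -0.0]
wrist_force: [0.8, -0.7, 0.1]
finger_gap: 0.0001
grip_force: 0.0
```

>>> carry_out(steps=[[[0,0,0],[0,0,1.5],255],[[0,0,0],[0,0,3],255],[[0,0,0],[0,0,4.5],255],[[0,0,0],[0,0,6],255],[[0,0,0],[0,0,7],255],[[0,0,0],[0,0,7.8],255],[[0,0,0],[0,0,7.8],255],[[0,0,0],[0,0,7.8],255]])

```text
clock: 3.1
tcp_pos: [0.5346, -0.0858, 0.2338]
orientation: [0.0, 0.976, 0.218, 0.0]
wrist_force: [0.4, -0.6, -0.1]
finger_gap: 0.0001
grip_force: 0.0
```

```bash
cat > t.py <<'E'
import numpy as np,sys
# usage: r start_deg step_deg ncalls
r,a,s,n=float(sys.argv[1]),float(sys.argv[2]),float(sys.argv[3]),int(sys.argv[4])
f=lambda t:100*r*np.array([np.cos(np.radians(t-25.2)),-np.sin(np.radians(t-25.2))])
for k in range(n):
    print(a, [(f(a-s*i)-f(a)).round(1).tolist() for i in range(1,9)], a-8*s); a-=8*s
E
python3 t.py .082 -115 3 1; python3 t.py .082 -139 5 7
python3 - <<'E'
from h import *
im,d=env.read_camera("side");cv2.imwrite("pics/s1.png",cv2.resize(im[110:270,230:430,::-1],None,fx=3,fy=3))
s=env.get_state();print(s["tcp_pos"],s["wrist_force"])
E
```

```text
-115.0 [[-0.3, -0.3], [-0.5, -0.7], [-0.7, -1.1], [-1.0, -1.4], [-1.1, -1.8], [-1.3, -2.2], [-1.5, -2.6], [-1.6, -3.0]] -139.0
-139.0 [[-0.2, -0.7], [-0.3, -1.4], [-0.3, -2.1], [-0.3, -2.8], [-0.2, -3.5], [-0.1, -4.2], [0.1, -4.9], [0.4, -5.6]] -179.0
-179.0 [[0.3, -0.6], [0.7, -1.2], [1.1, -1.8], [1.6, -2.4], [2.1, -2.8], [2.7, -3.3], [3.3, -3.7], [3.9, -4.0]] -219.0
-219.0 [[0.7, -0.3], [1.3, -0.5], [2.0, -0.7], [2.7, -0.8], [3.5, -0.8], [4.2, -0.8], [4.9, -0.7], [5.6, -0.6]] -259.0
-259.0 [[0.7, 0.2], [1.3, 0.5], [2.0, 0.8], [2.6, 1.2], [3.2, 1.6], [3.7, 2.1], [4.2, 2.6], [4.6, 3.2]] -299.0
-299.0 [[0.4, 0.6], [0.7, 1.2], [1.0, 1.9], [1.2, 2.6], [1.4, 3.3], [1.5, 4.0], [1.5, 4.7], [1.5, 5.4]] -339.0
-339.0 [[-0.1, 0.7], [-0.2, 1.4], [-0.4, 2.1], [-0.7, 2.8], [-1.0, 3.4], [-1.4, 4.0], [-1.8, 4.6], [-2.3, 5.1]] -379.0
-379.0 [[-0.5, 0.5], [-1.1, 0.9], [-1.7, 1.3], [-2.3, 1.7], [-3.0, 1.9], [-3.6, 2.2], [-4.3, 2.3], [-5.1, 2.4]] -419.0
[ 0.53467539 -0.08579191  0.23387354] [-1.18545791  0.27875955  0.31036413]
```

View pics/s1.png

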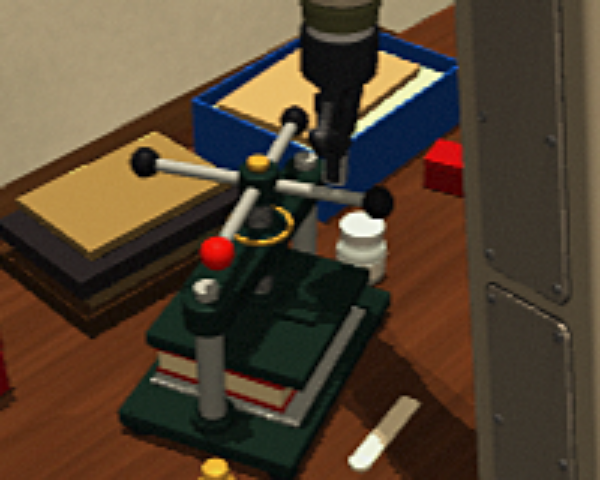

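The fingertip (335,175 in the crop) is down behind the near arm (ball at 377,203), at arm height and clear of everything. I'll start with a gentle push.

>>> carry_out(steps=[[[0,0,0],[-0.3,-0.3,0],255],[[0,0,0],[-0.5,-0.7,0],255],[[0,0,0],[-0.7,-1.1,0],255],[[0,0,0],[-1.0,-1.4,0],255],[[0,0,0],[-1.1,-1.8,0],255],[[0,0,0],[-1.3,-2.2,0],255],[[0,0,0],[-1.5,-2.6,0],255],[[0,0,0],[-1.6,-3.0,0],255]])

```text
clock: 4.15
tcp_pos: [0.5068, -0.0652, 0.2333]
orientation: [0.0, 0.976, 0.218, 0.0]
wrist_force: [0.2, -0.8, -1.0]
finger_gap: 0.0003
grip_force: 0.0
```

>>> carry_out(steps=[[[0,0,0],[-0.2,-0.7,0],255],[[0,0,0],[-0.3,-1.4,0],255],[[0,0,0],[-0.3,-2.1,0],255],[[0,0,0],[-0.3,-2.8,0],255],[[0,0,0],[-0.2,-3.5,0],255],[[0,0,0],[-0.1,-4.2,0],255],[[0,0,0],[0.1,-4.9,0],255],[[0,0,0],[0.4,-5.6,0],255]])

```text
clock: 5.15
tcp_pos: [0.4877, -0.0141, 0.2336]
orientation: [0.002, 0.976, 0.218, 0.001]
wrist_force: [3.0, -5.9, -1.7]
finger_gap: 0.0002
grip_force: 2.4
```

>>> carry_out(steps=[[[0,0,0],[0.3,-0.6,0],255],[[0,0,0],[0.7,-1.2,0],255],[[0,0,0],[1.1,-1.8,0],255],[[0,0,0],[1.6,-2.4,0],255],[[0,0,0],[2.1,-2.8,0],255],[[0,0,0],[2.7,-3.3,0],255],[[0,0,0],[3.3,-3.7,0],255],[[0,0,0],[3.9,-4.0,0],255]])

```text
clock: 6.15
tcp_pos: [0.5042, 0.0387, 0.2328]
orientation: [0.001, 0.976, 0.218, -0.001]
wrist_force: [-1.7, -6.3, -1.1]
finger_gap: -0.0
grip_force: 2.5
```

>>> carry_out(steps=[[[0,0,0],[0.7,-0.3,0],255],[[0,0,0],[1.3,-0.5,0],255],[[0,0,0],[2.0,-0.7,0],255],[[0,0,0],[2.7,-0.8,0],255],[[0,0,0],[3.5,-0.8,0],255],[[0,0,0],[4.2,-0.8,0],255],[[0,0,0],[4.9,-0.7,0],255],[[0,0,0],[5.6,-0.6,0],255]])

```text
clock: 7.15
tcp_pos: [0.551, 0.0683, 0.2324]
orientation: [0.001, 0.976, 0.218, -0.003]
wrist_force: [-4.8, -3.7, 0.2]
finger_gap: -0.0001
grip_force: 2.6
```

>>> carry_out(steps=[[[0,0,0],[0.7,0.2,0],255],[[0,0,0],[1.3,0.5,0],255],[[0,0,0],[2.0,0.8,0],255],[[0,0,0],[2.6,1.2,0],255],[[0,0,0],[3.2,1.6,0],255],[[0,0,0],[3.7,2.1,0],255],[[0,0,0],[4.2,2.6,0],255],[[0,0,0],[4.6,3.2,0],255]])

```text
clock: 8.15
tcp_pos: [0.6055, 0.0603, 0.232]
orientation: [-0.001, 0.976, 0.218, -0.003]
wrist_force: [-6.8, 0.9, -0.0]
finger_gap: 0.0
grip_force: 2.7
```

>>> carry_out(steps=[[[0,0,0],[0.4,0.6,0],255],[[0,0,0],[0.7,1.2,0],255],[[0,0,0],[1.0,1.9,0],255],[[0,0,0],[1.2,2.6,0],255],[[0,0,0],[1.4,3.3,0],255],[[0,0,0],[1.5,4.0,0],255],[[0,0,0],[1.5,4.7,0],255],[[0,0,0],[1.5,5.4,0],255]])

```text
clock: 9.15
tcp_pos: [0.6416, 0.02, 0.2316]
orientation: [-0.003, 0.976, 0.219, -0.003]
wrist_force: [-6.0, 8.0, -2.0]
finger_gap: 0.0001
grip_force: 4.5
```

```bash
python3 t.py .082 -339 2.5 2; python3 t.py .082 -379 1.5 4
python3 - <<'E'
from h import *
im,d=env.read_camera("side");cv2.imwrite("pics/s2.png",cv2.resize(im[110:270,230:430,::-1],None,fx=3,fy=3))
E
```

```text
-339.0 [[-0.0, 0.4], [-0.1, 0.7], [-0.1, 1.1], [-0.2, 1.4], [-0.3, 1.8], [-0.4, 2.1], [-0.6, 2.4], [-0.7, 2.8]] -359.0
-359.0 [[-0.2, 0.3], [-0.3, 0.6], [-0.5, 0.9], [-0.7, 1.2], [-0.9, 1.5], [-1.1, 1.8], [-1.4, 2.1], [-1.6, 2.4]] -379.0
-379.0 [[-0.2, 0.2], [-0.3, 0.3], [-0.5, 0.4], [-0.6, 0.6], [-0.8, 0.7], [-1.0, 0.8], [-1.1, 1.0], [-1.3, 1.1]] -391.0
-391.0 [[-0.2, 0.1], [-0.4, 0.2], [-0.5, 0.3], [-0.7, 0.4], [-0.9, 0.5], [-1.1, 0.6], [-1.3, 0.7], [-1.5, 0.8]] -403.0
-403.0 [[-0.2, 0.1], [-0.4, 0.1], [-0.6, 0.2], [-0.8, 0.3], [-1.0, 0.3], [-1.2, 0.4], [-1.4, 0.4], [-1.6, 0.5]] -415.0
-415.0 [[-0.2, 0.0], [-0.4, 0.1], [-0.6, 0.1], [-0.9, 0.1], [-1.1, 0.1], [-1.3, 0.1], [-1.5, 0.1], [-1.7, 0.1]] -427.0
```

View pics/s2.png

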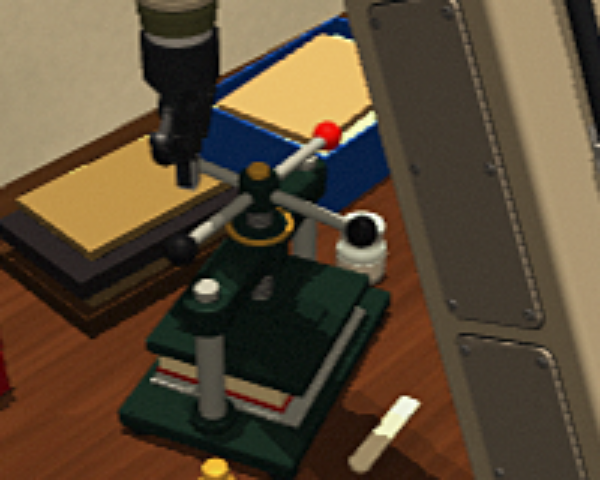

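The fingertip (190,180) is behind the pushed arm, and the platen is close to the album's red cover. The push has risen to about 10 N, so I'll continue slowly.

>>> carry_out(steps=[[[0,0,0],[0,0.2,0],255],[[0,0,0],[0,0.4,0],255],[[0,0,0],[-0.1,0.7,0],255],[[0,0,0],[-0.1,0.9,0],255],[[0,0,0],[-0.1,1.1,0],255],[[0,0,0],[-0.2,1.4,0],255],[[0,0,0],[-0.2,1.4,0],255],[[0,0,0],[-0.2,1.4,0],255]])

```text
clock: 10.2
tcp_pos: [0.6457, 0.0077, 0.2312]
orientation: [-0.004, 0.976, 0.219, -0.003]
wrist_force: [-6.0, 10.4, -2.8]
finger_gap: -0.0002
grip_force: 4.7
```

The push is rising steadily, so the platen bears on the album. One more small nudge.

>>> carry_out(steps=[[[0,0,0],[0,0.2,0],255],[[0,0,0],[-0.1,0.4,0],255],[[0,0,0],[-0.2,0.6,0],255],[[0,0,0],[-0.2,0.8,0],255],[[0,0,0],[-0.3,1.0,0],255],[[0,0,0],[-0.4,1.3,0],255],[[0,0,0],[-0.4,1.3,0],255],[[0,0,0],[-0.4,1.3,0],255]])

```text
clock: 11.2
tcp_pos: [0.6479, -0.0047, 0.231]
orientation: [-0.005, 0.976, 0.22, -0.003]
wrist_force: [-5.4, 12.6, -3.5]
finger_gap: -0.0004
grip_force: 5.7
```

The handle is tight: about 14 N, rising at about 14 N/rad as specified. I'll back off and lift.

>>> carry_out(steps=[[[0,0,0],[0,-0.5,0],255],[[0,0,0],[0.1,-1.2,0],255],[[0,0,0],[0.1,-2.2,0],255],[[0,0,0],[0.1,-2.5,0],255],[[0,0,0],[0.1,-2.5,-2],255],[[0,0,0],[0.1,-2.5,-5],255],[[0,0,0],[0.1,-2.5,-8],255],[[0,0,0],[0.1,-2.5,-10],255]])

```text
clock: 12.2
tcp_pos: [0.6417, 0.0131, 0.3353]
orientation: [0.001, 0.976, 0.218, 0.001]
wrist_force: [0.3, 0.3, 0.2]
finger_gap: -0.0003
grip_force: 0.0
```

>>> carry_out(steps=[[[0,0,0],[0,0,-2],255],[[0,0,0],[0,0,-2],255],[[0,0,0],[0,0,-2],255],[[0,0,0],[0,0,-2],255],[[0,0,0],[0,0,-2],255],[[0,0,0],[0,0,-2],255],[[0,0,0],[0,0,-2],255],[[0,0,0],[0,0,-2],255]])

```text
clock: 13.2
tcp_pos: [0.6414, 0.0133, 0.3533]
orientation: [0.0, 0.976, 0.218, 0.0]
wrist_force: [0.1, 0.5, -0.5]
finger_gap: -0.0002
grip_force: 0.0
```

Run:
```python
from h import *
im,d=env.read_camera("side");cv2.imwrite("pics/s3.png",cv2.resize(im[110:270,230:430,::-1],None,fx=4,fy=3.75))
print(env.get_state()["wrist_force"])
```

```text
[ 0.48809287 -0.17784422 -0.59115727]
```

View pics/s3.png

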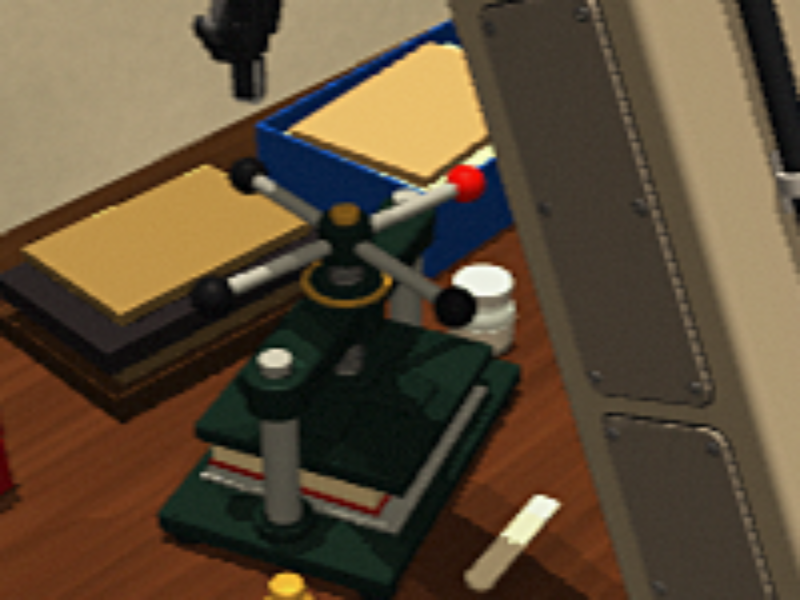

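The platen now rests on the album, with its edge hiding the top cover (around 300,470). The finger is clear and nothing else has moved.

```bash
python3 -c "
from workcell import env
print(env.hand_in())"
```

```text
the job is handed in; nothing more can be done
None
```

I pushed the handle round clockwise until it went tight at about 14 N, which puts an estimated 280 N on the album, then let go and handed the job in at about 13 s. The hand-in gave no verdict, and the last picture shows the finger clear and nothing visibly shifted.

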